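Seat the dummy probe in the clear well

ROBOT

A 6-joint arm with a two-finger parallel gripper is mounted at the origin on a cart in front of the work surface, level with it; the furniture and walls round the work are solid. World frame = base frame: x ahead of the robot, y to its left, z up, the work surface at z = 0. Lengths are in m, angles in rad, forces in N, time in s.
With the tool pointing down it reaches from about 0.325 to 0.9 m from the base axis. Payload 6.1 kg.
Tool frame: the origin (TCP) lies on the mounting face of the last link; the fingertips stand 173 mm ahead of it and the grasp point (between the pads) lies 155 mm ahead of it (env.tip_extent is the distance from the TCP to the fingertips, in m); z points along the fingers, y is the line along which they close (so a half turn about z gives the same grasp; the last joint's range is limited). The gripper opens to 85 mm and grips with 20 to 120 N. Pads are 22 mm wide; open, the fingers measure 114 mm over their backs; the gripper's body (76 mm by 85 mm) begins 54 mm behind the grasp point. The pads swing forward as they close: fully open they stand 13 mm farther back than shut.
Start: joints at [1.08, 0.22, 1.526, -0, 1.395, -0.126], TCP at [0.223, 0.584, 0.405] pointing down, gripper open.
Joint ranges: [-2.98, 2.98], [-0.91, 2.08], [0.09, 2.57], [-1.24, 4.39], [0.2, 2.65], [-2.68, 2.68]. Speed limits (rad/s): [2.57, 2.57, 3.01, 3.14, 3.14, 3.14].

INTERFACE

Orientations are given as [roll, pitch, yaw] about the fixed x, y, z axes, in that order (R = Rz(yaw) Ry(pitch) Rx(roll)).
In Python, from station import env, claw, status, optics gives the robot as it stands. Calls block until the motion is done:
- env.move_to(position, orientation): joint-space move of the TCP to a pose.
- env.servo_line(position, rotation=None, v=0.15, force_limit=None): straight line of the TCP; rotation=None keeps the orientation; v is the mean speed in m/s. With force_limit (N) it stops when the force on the tool has changed by that much, and returns True; else False.
- env.set_joints(angles): joint-space move.
- claw.gripper_open() and claw.close(newtons=None): open the fingers fully, or close them until they stop; newtons is the grip in N (None keeps the last).
- env.wait(seconds).
- env.solve_ik(position, orientation): joint angles nearest the present ones, or None.
- status.get_obs(): the state.
- optics.capture(name): name is "side" or "top"; returns a dict with "color" (384x512x3 uint8, red, green, blue), "z_map" (384x512 float32, m along the optical axis (not along the pixel's ray), 0 where there is no reading), "fx", "fy", "cx", "cy" (pixels), "k1" (the pictures are not rectified: a ray, as slopes to the right and down, at radius r is drawn at 1 + k1 r^2 times it, then the intrinsics apply), "rvec" (rotation vector, rad) and "tvec" (3), from world to camera coordinates, as OpenCV has them. Camera axes: x right, y down, z forward; pixel columns grow to the right and rows downward; lengths in m; the calibration is good to about 2 mm. A picture is of the moment at which its call begins.
A pose or a line that the arm cannot do raises env.IKError and nothing moves.
- env.job_done(): hands the job in; it is judged then, once.
The state is a dict: "time_s": time; "joints": joint angles; "qd": joint speeds; "tau": joint torques, N m; "eef_pos": TCP position; "eef_rot": TCP orientation; "ft_force": force on the tool from outside, world axes, zero at the start; "moment": the same for the moment, N m; "width": finger opening in m; "grasp_force": force on a finger pad.
Only numpy, scipy, OpenCV 4.12 (cv2) and the standard library are available. Lean on these libraries where they do the work, as an engineer would, in place of code of your own. Each camera call takes 0.05 s, during which the arm holds its last target. There are 200 camera calls.

TASK

Take the dummy probe out of its holder and find, by feel, which well of the heater block is clear to full depth: push the probe in to the bottom and see whether the ring round its shank comes level with the block's top face. Leave it standing fully home in the well where the ring is level; spacers have been left in the other two, so there it bottoms with the ring standing proud. Push gently, never force it against the bottom, and leave the beaker and the flask where they stand.

Things in the scene. Friction and masses are not known exactly. Their poses are not given: they have to be found in the camera images.
- probe_ring (a point): the middle of the dark ring mark round the dummy probe, a straight upright steel rod 14 mm in diameter and 130 mm long overall, 0.12 kg. The ring is 62 mm above the probe's lower end (which has a 5 mm tall taper down to 8 mm diameter) and stands out by nothing that could catch. z points along the rod towards the head. At the start the probe stands loose in its holder, its lower end 10 mm above the bench
- probe_head (a point): the centre of the probe's black knurled head, a cylinder 22 mm in diameter and 26 mm tall, 55 mm above the ring; the place to grip it. The head's top is the probe's top
- probe_holder: fixed grey plastic holder, 64 x 64 mm at its foot and 50 mm tall, with one round hole (16 mm wide, 40 mm deep) in its top in which the probe stands. Origin at the centre of its underside, z up
- heater_block: fixed dry-block heater: metal block 58 (x) x 118 (y) x 85 mm (z) in a grey housing 104 x 152 mm and 58 mm tall; display and keys on its front (-x). Origin at the centre of its underside; flat top face 85 mm above it. Three round blind wells stand in a row along its y axis, 36 mm apart. Pushing on it with more than 45 N is too much
- well_a (a point): centre of the mouth of the well at the block's +y end, at the height of the top face; z up. Every well is 16 mm wide and 62 mm deep with a 3 mm chamfer at the mouth. On the bottom of two of the three (which ones varies) lies a loose metal spacer, one 14 and one 22 mm tall, leaving a depth of 48 or 40 mm; the third well is clear
- well_b (a point): centre of the mouth of the middle well, as above. 22 mm below the face each well has two opposed sprung rollers that grip the rod: they resist with about 5 to 15 N while the tip spreads them, then drag by a few newtons, so the probe does not sink by its own weight. A sharp further rise of force comes only at the bottom
- well_c (a point): centre of the mouth of the well at the block's -y end, as above
- beaker: clear beaker, 75 mm wide and 95 mm tall, a bystander, loose. Origin at the centre of its underside
- flask: conical flask, 84 mm wide and 153 mm tall, a bystander, loose. Origin at the centre of its underside
There are look-alikes about, which are no part of the job. Of the things that look like the probe_holder, take the one that is farthest to the robot's left at the start.

How it is judged:
On the way:
1. the probe is drawn up out of its holder (z of probe_ring in the frame of probe_holder above 0.125 m), for 0.1 s.
At the end, for the whole second after the job is handed in: the released probe stands upright (within 0.06 rad) in one of the wells with the middle of its ring within 2.5 mm of the level of the block's top face and within 3 mm of the well's axis (z of probe_ring in the frame of heater_block between 0.0825 and 0.0875 m and (horizontal distance between probe_ring and well_a below 0.003 m or horizontal distance between probe_ring and well_b below 0.003 m or horizontal distance between probe_ring and well_c below 0.003 m) and angle between the z axis of probe_ring and the z axis of heater_block, either way round below 0.06 rad and contact force between the fingers and anything else below 0.1 N); the robot touches nothing.
It fails at once if the heater block is pushed with more than about 45 N (60 N with the squeeze of the sprung rollers, some 15 N, counted in) (contact force between heater_block and anything else above 60 N).
It fails at once if the beaker is moved more than 30 mm (distance of beaker from where it was at the start of the episode above 0.03 m).
It fails at once if the flask is moved more than 30 mm (distance of flask from where it was at the start of the episode above 0.03 m).
It also fails if it takes over 61 s, if anything falls off the work surface, if the arm or the gripper's body presses on something with over 40 N, if the wrist force passes 120 N, or if a joint passes its speed limit or range.

## Working session

There is one attempt and no reset: what is moved stays moved. The work goes in short steps, each a Python script; the robot and the scene stay as the last script left them, time stands still between calls to the robot, and variables do not carry over. Pictures are saved under pics/ and viewed, at most 10 in all, crops included, and the job is handed in when it is done.

```bash
mkdir -p pics; ls; cat > h.py <<'E'
import numpy as np, cv2
from station import env, claw, status, optics
def cap(n,f=None):
    d=optics.capture(n)
    if f: cv2.imwrite('pics/'+f,d['color'][:,:,::-1])
    np.savez('pics/'+(f or n)+'.npz',**d); return d
def ray(d,uv):
    R,_=cv2.Rodrigues(np.array(d['rvec'],float)); t=np.array(d['tvec'],float).ravel()
    p=np.atleast_2d(uv).astype(float); s=(p-[d['cx'],d['cy']])/[d['fx'],d['fy']]; q=s.copy()
    for _ in range(20): q=s/(1+d['k1']*(q**2).sum(1,keepdims=True))
    v=np.c_[q,np.ones(len(q))]@R
    return -R.T@t, v, R, t
def onplane(d,uv,z):
    c,v,_,_=ray(d,uv); return c+v*((z-c[2])/v[:,2])[:,None]
def depthpt(d,uv):
    c,v,_,_=ray(d,uv); p=np.atleast_2d(uv).astype(int); return c+v*d['z_map'][p[:,1],p[:,0]][:,None]
E
python3 - <<'E'
from h import *
a=cap('top','top0.png');b=cap('side','side0.png')
for d in(a,b): print(ray(d,[256,192])[0],ray(d,[256,192])[1])
print({k:v for k,v in status.get_obs().items()})
E
```

```text
pics
[ 0.45126835 -0.05953765  0.93909725] [[ 0.04136635 -0.0083927  -0.99919098]]
[0.3104384  0.67306811 0.79443183] [[ 0.18189905 -0.7230613  -0.66652311]]
{'time_s': 0.1, 'joints': array([ 1.07991425e+00,  2.21109284e-01,  1.52750321e+00, -1.00300357e-05,
        1.39471838e+00, -1.26094827e-01]), 'qd': array([-1.33868883e-03, -4.30416600e-03, -2.41655437e-03,  7.95351988e-05,
       -3.67892871e-04, -6.13051643e-04]), 'tau': array([ 1.83024116e-03, -4.98238921e+01, -3.90550661e+01, -1.26363275e-04,
        5.63856651e-03,  6.88726277e-05]), 'eef_pos': array([0.22285197, 0.58365108, 0.40372847]), 'eef_rot': array([-3.13986699e+00, -2.08806967e-04,  2.77680699e+00]), 'ft_force': array([-0.1122431 ,  0.93322952, -0.77700247]), 'moment': array([-0.02622758,  0.00164047,  0.00367777]), 'grasp_force': 0.0, 'width': 0.0850167106081342}
```

View pics/top0.png

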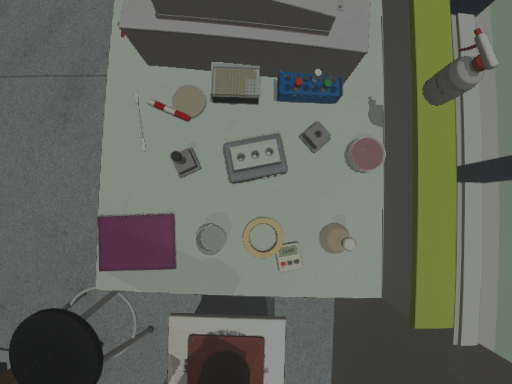

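View pics/side0.png

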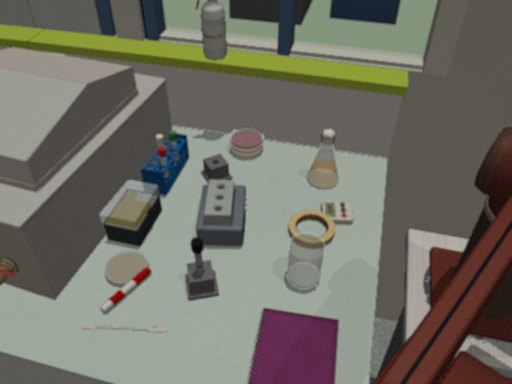

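The top view shows two possible holders: (187,160), which has the probe standing in it (head at about (178,156)), and (316,136), which is empty. The first is the leftmost, so I'm choosing it; in the side view it is at (201,280). The wells are at about (240,157), (255,155) and (270,153). The beaker is at (211,238) and the flask at (338,238).

```bash
cat > m.py <<'E'
from h import *
a=dict(np.load('pics/top0.png.npz'));b=dict(np.load('pics/side0.png.npz'))
im=cv2.resize(a['color'][125:195,150:300],None,fx=5,fy=5,interpolation=cv2.INTER_CUBIC)
im2=cv2.resize(b['color'][170:310,170:260],None,fx=4,fy=4,interpolation=cv2.INTER_CUBIC)
c=np.zeros((560+0,750,3),np.uint8);c[:350]=im
cv2.imwrite('pics/crop1.png',c[:350,:,::-1]);cv2.imwrite('pics/crop2.png',im2[:,:,::-1])
for uv,z in (((178,156),.14),((187,162),.0),((240,157),.085),((255,155),.085),((270,153),.085),((316,136),.05),((211,240),0),((336,240),0)):
    print(uv,onplane(a,uv,z)[0].round(4),depthpt(a,uv)[0].round(4))
E
python3 m.py
```

```text
(178, 156) [0.5625 0.1176 0.14  ] [0.5627 0.1179 0.1386]
(187, 162) [0.5662 0.1232 0.    ] [0.5601 0.1134 0.0501]
(240, 157) [ 0.5722 -0.0245  0.085 ] [ 0.5806 -0.022   0.0258]
(255, 155) [ 0.5784 -0.0615  0.085 ] [ 0.5861 -0.0616  0.033 ]
(270, 153) [ 0.5846 -0.0985  0.085 ] [ 0.5905 -0.1003  0.0469]
(316, 136) [ 0.6388 -0.2189  0.05  ] [ 0.6473 -0.2262  0.0097]
(211, 240) [0.357 0.05  0.   ] [0.3571 0.0498 0.0016]
(336, 240) [ 0.3662 -0.2886  0.    ] [ 0.375  -0.265   0.0968]
```

View crop.

View pics/crop1.png

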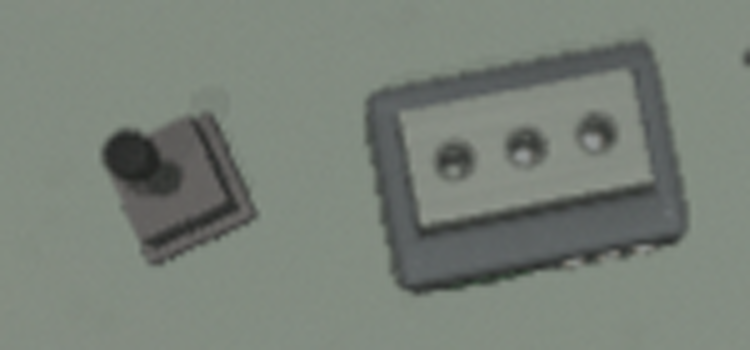

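View pics/crop2.png

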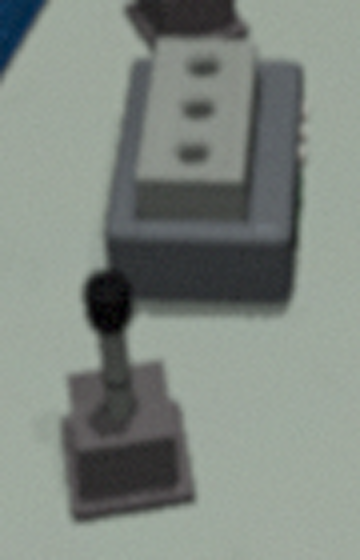

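The crops confirm the choice. The probe stands, leaning slightly, in the left holder (head centre at crop 1 (132,155)), and the three wells show clearly at crop 1 (455,160), (526,147) and (597,133). Next I'll get precise positions from the masks.

```bash
cat > m2.py <<'E'
from h import *
for n,box in (('top0.png',(150,300,125,195)),('side0.png',(170,260,170,310))):
    d=dict(np.load(f'pics/{n}.npz'));u0,u1,v0,v1=box
    V,U=np.mgrid[v0:v1,u0:u1];uv=np.c_[U.ravel(),V.ravel()];P=depthpt(d,uv)
    Z=P[:,2];g=cv2.cvtColor(d['color'],cv2.COLOR_RGB2GRAY)[v0:v1,u0:u1].ravel()
    h=(Z>.133)&(Z<.146)&(P[:,1]>.06); print(n,'head',h.sum(),P[h].mean(0),'ray',onplane(d,uv[h].mean(0),.14))
    f=((Z>.079)&(Z<.091)&(P[:,1]<.03)).reshape(U.shape).astype(np.uint8)
    print('facez',np.median(Z[f.ravel()>0]))
    F=cv2.morphologyEx(f,cv2.MORPH_OPEN,np.ones((3,3)))
    c=max(cv2.findContours(F,0,2)[0],key=cv2.contourArea); 
    W=onplane(d,c.reshape(-1,2)+[u0,v0],.085)
    print('rect',cv2.minAreaRect((W[:,:2]*1000).astype(np.float32)))
    # dark wells inside the hull of the face, upscaled
    hull=cv2.fillConvexPoly(np.zeros_like(f),cv2.convexHull(c),1);hull=cv2.erode(hull,np.ones((3,3)),iterations=2)
    G=cv2.cvtColor(d['color'],cv2.COLOR_RGB2GRAY)[v0:v1,u0:u1];S=8
    big=cv2.resize(G,None,fx=S,fy=S,interpolation=cv2.INTER_CUBIC);hb=cv2.resize(hull,None,fx=S,fy=S,interpolation=0)
    t=np.median(G[hull>0])
    m=((big<t*.85)&(hb>0)).astype(np.uint8)
    for k in cv2.findContours(m,0,2)[0]:
        A=cv2.contourArea(k)
        if A>6*S*S and len(k)>5:
            e=cv2.fitEllipse(k); q=(np.array(e[0])+.5)/S-.5+[u0,v0]
            print('well',A/S/S,q.round(2),np.array(e[1])/S,onplane(d,q,.085).round(4))
E
python3 m2.py
```

```text
top0.png head 74 [0.56510545 0.12578791 0.13877468] ray [[0.56493132 0.12550319 0.14      ]]
facez 0.08404800107258448
rect ((581.3975830078125, -61.235374450683594), (58.8505744934082, 117.62956237792969), 13.15246868133545)
well 54.6640625 [240.49 156.67] [8.11055756 8.65947151] [[ 0.5731 -0.0257  0.085 ]]
well 46.828125 [254.88 153.75] [7.67166805 8.75442982] [[ 0.5815 -0.0611  0.085 ]]
well 55.7265625 [268.92 151.16] [8.39636135 8.49835873] [[ 0.5891 -0.0957  0.085 ]]
side0.png head 108 [0.56340048 0.12742    0.13929725] ray [[0.5631239  0.12802764 0.14      ]]
facez 0.08555551787088389
rect ((580.3938598632812, -59.637306213378906), (58.629756927490234, 124.06148529052734), 12.731297492980957)
well 39.9921875 [217.82 207.86] [5.97286177 8.71592808] [[ 0.5722 -0.0246  0.085 ]]
well 37.78125 [219.15 196.81] [5.66161633 8.64120674] [[ 0.5803 -0.0597  0.085 ]]
well 38.5234375 [220.53 186.21] [5.65481615 8.9300375 ] [[ 0.5883 -0.0952  0.085 ]]
```

```bash
cat > g.py <<'E'
from h import *
O=[np.pi,0,2.777]
for p in ((.564,.1265,.282),(.5727,-.0252,.42),(.5887,-.0955,.36)): print(env.solve_ik(p,O))
env.move_to([.564,.1265,.40],O)
env.servo_line([.564,.1265,.282],v=.1,force_limit=8)
o=status.get_obs();print(o['time_s'],o['eef_pos'],o['ft_force'])
claw.close(50);env.wait(.2)
o=status.get_obs();print(o['time_s'],o['eef_pos'],o['ft_force'],o['width'],o['grasp_force'])
print(env.servo_line([.564,.1265,.40],v=.1,force_limit=25))
env.wait(.3)
o=status.get_obs();print(o['time_s'],o['eef_pos'],o['ft_force'],o['width'],o['moment'])
cap('top','top1.png');b=cap('side','side1.png')
cv2.imwrite('pics/crop3.png',cv2.resize(b['color'][60:310,110:330],None,fx=2.4,fy=2.4,interpolation=cv2.INTER_CUBIC)[:,:,::-1])
E
python3 g.py
```

```text
[ 0.08423342  0.22790854  1.75950751  0.          1.15417661 -1.12197025]
[-0.18151897  0.08736832  1.64651138  0.          1.40771295 -1.38772265]
[-0.2929971   0.18745062  1.65023283  0.          1.30390921 -1.49920077]
3.4833 [0.56441538 0.12652733 0.28290794] [0.33067887 0.29327456 0.06647741]
4.2917 [0.56408957 0.12639247 0.28224319] [-0.4632178  -1.14928163  2.65353795] 0.020563940018538753 48.90163600444794
False
5.925 [0.56395507 0.1265029  0.39960185] [-0.70613591 -0.64595659 -0.98042346] 0.020655958296206853 [-0.03616399  0.02901874 -0.06305205]
```

View pics/crop3.png

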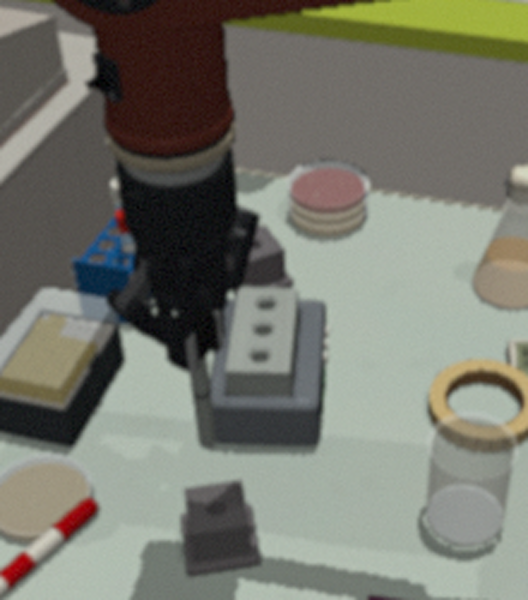

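The probe has been lifted clear of the holder, with the rod running from crop (195,345) to the tip at (207,440). I'll fit the rod axis to check its tilt and the tip offset.

```bash
cat > rod.py <<'E'
from h import *
def rod(n,xy,zt,show=True):
    """rod axis by row-wise centre; ray meets the vertical plane through the axis facing the camera; zt=tip z"""
    d=dict(np.load(f'pics/{n}.npz'))
    V,U=np.mgrid[0:384,0:512];uv=np.c_[U.ravel(),V.ravel()];P=depthpt(d,uv)
    ok=(d['z_map'].ravel()>0)&(np.hypot(*(P[:,:2]-xy).T)<.03)&(P[:,2]>zt-.005)&(P[:,2]<zt+.095)
    q,Q=uv[ok],P[ok];c=ray(d,[0,0])[0]
    r=np.array([*xy,0])-[*c[:2],0];r/=np.linalg.norm(r);s=np.array([-r[1],r[0],0])
    print(n,ok.sum(),'z',Q[:,2].min().round(4),Q[:,2].max().round(4))
    for lo in np.arange(zt-.005,zt+.095,.01):
        k=(Q[:,2]>=lo)&(Q[:,2]<lo+.01)
        if k.sum()>3:
            D=Q[k]-[*xy,0]; print(round(lo-zt+.005,3),k.sum(),'lateral mm',(D@s).mean().round(4)*1e3,'radial+7 mm',((D@r).mean()*1e3+5.5).round(1))
    print('s',s.round(2),'r',r.round(2))
if __name__=='__main__':
    rod('side1.png',[.564,.1265],.127)
    rod('top1.png',[.564,.1265],.127)
E
python3 rod.py
```

```text
side1.png 251 z 0.1305 0.2219
0.01 22 lateral mm 0.0 radial+7 mm 1.2
0.02 30 lateral mm 0.0 radial+7 mm 1.6
0.03 25 lateral mm 0.3 radial+7 mm 0.9
0.04 30 lateral mm 0.1 radial+7 mm 1.7
0.05 30 lateral mm 0.8 radial+7 mm 1.1
0.06 30 lateral mm 0.4 radial+7 mm 1.4
0.07 30 lateral mm 0.2 radial+7 mm 1.2
0.08 33 lateral mm 0.1 radial+7 mm 1.7
0.09 20 lateral mm -0.8 radial+7 mm 0.8
s [0.91 0.42 0.  ] r [ 0.42 -0.91  0.  ]Traceback (most recent call last):
  File "rod.py", line 17, in <module>
    rod('top1.png',[.564,.1265],.127)
    ~~~^^^^^^^^^^^^^^^^^^^^^^^^^^^^^^
  File "rod.py", line 9, in rod
    print(n,ok.sum(),'z',Q[:,2].min().round(4),Q[:,2].max().round(4))
                         ~~~~~~~~~~^^
    return umr_minimum(a, axis, None, out, keepdims, initial, where)
ValueError: zero-size array to reduction operation minimum which has no identity
```

The probe hangs vertical within a few mrad and about 1 mm off the TCP axis. I'll try well A first, with a guarded entry.

```bash
cat > a.py <<'E'
from h import *
def say(t):
    o=status.get_obs();print(t,round(o['time_s'],2),o['eef_pos'].round(4),o['ft_force'].round(1),o['moment'].round(2),round(o['width'],4))
x,y=.5722,-.0245
env.servo_line([x,y,.40],v=.12);env.wait(.3);say('above')
print(env.servo_line([x,y,.362],v=.06,force_limit=8));say('near')
print(env.servo_line([x,y,.342],v=.02,force_limit=8));env.wait(.2);say('in')
cap('side','side2.png')
E
python3 a.py
```

```text
above 7.73 [ 0.5722 -0.0241  0.4   ] [-0.1 -0.8 -0.6] [-0.04  0.03  0.02] 0.0205
False
near 8.52 [ 0.5723 -0.0245  0.3622] [ 0.1 -0.4 -0.2] [0.04 0.01 0.04] 0.0203
False
in 9.87 [ 0.5722 -0.0245  0.3422] [-0.3  0.7 -1.2] [ 0.02 -0.04  0.03] 0.0207
```

It entered freely with the tip 15 mm inside the well, so I'll keep pushing.

```bash
cat > p.py <<'E'
from a0 import *
import sys
x,y=float(sys.argv[1]),float(sys.argv[2])
print(env.servo_line([x,y,.326],v=.02,force_limit=22));say('rollers')
print(env.servo_line([x,y,.2935],v=.015,force_limit=12));say('bottom?')
env.wait(.2);say('rest')
E
sed -n 1,4p a.py > a0.py; python3 p.py .5722 -.0245
```

```text
False
rollers 10.87 [ 0.5724 -0.0246  0.3264] [-0.7 -1.   4.2] [-0.14  0.09 -0.03] 0.0203
False
bottom? 13.18 [ 0.5727 -0.0246  0.2951] [-2.9 -0.8 12.1] [-0.26  0.51  0.06] 0.0202
rest 13.38 [ 0.5726 -0.0247  0.2951] [-3.1 -0.8 11.8] [-0.28  0.53  0.02] 0.0207
```

The force rises at TCP z=0.295, which is the full 62 mm depth. I'll push gently once more to confirm it has bottomed, then look.

```bash
python3 - <<'E'
from a0 import *
print(env.servo_line([.5724,-.0246,.2905],v=.01,force_limit=9));say('push')
b=cap('side','side3.png')
cv2.imwrite('pics/crop4.png',cv2.resize(b['color'][150:260,170:270],None,fx=5,fy=5,interpolation=cv2.INTER_CUBIC)[:,:,::-1])
E
```

```text
True
push 13.62 [ 0.5731 -0.0249  0.2952] [-2.1  0.1  6.5] [-0.01  0.5  -0.03] 0.0206
```

View pics/crop4.png

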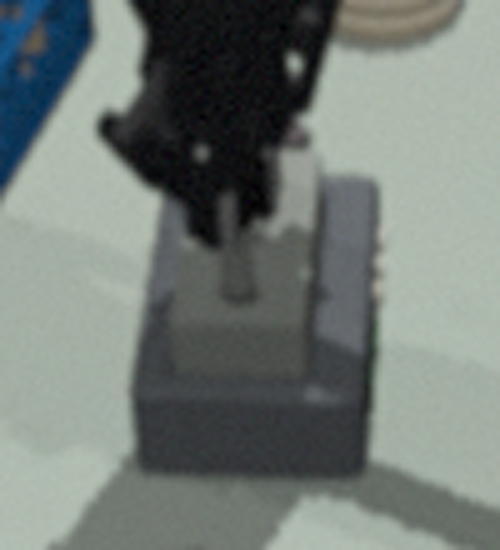

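The picture shows the dark ring at the mouth, about (240,298), with no steel visible below it. The force stop tripped on a transient, so I'll push again to be sure it is fully home.

```bash
python3 - <<'E'
from a0 import *
env.wait(.3);say('settle')
for z in (.2945,.2935,.2925,.2915,.2905):
    f=env.servo_line([.5726,-.0247,z],v=.008,force_limit=15);env.wait(.15);say(f'{f} {z}')
    if status.get_obs()['ft_force'][2]>20: break
E
```

```text
settle 13.97 [ 0.573  -0.0249  0.2952] [-1.4 -0.6  6.1] [0.01 0.54 0.02] 0.0206
False 0.2945 14.41 [ 0.5727 -0.0248  0.2952] [-2.5 -0.5  8.9] [-0.2   0.46 -0.01] 0.0209
False 0.2935 14.83 [ 0.573  -0.0248  0.2951] [-3.2 -1.3 13. ] [-0.21  0.77 -0.  ] 0.0208
False 0.2925 15.26 [ 0.5732 -0.0249  0.2949] [-4.9 -1.  15.5] [-0.16  0.98 -0.05] 0.0208
False 0.2915 15.68 [ 0.5733 -0.0249  0.2948] [-5.2 -0.9 21.2] [-0.14  1.34  0.01] 0.0204
```

The TCP stays at 0.295 while the force climbs to 21 N, so this is a firm bottom at full depth. Well A is the clear one. Next I'll relax, release and retreat.

```bash
python3 - <<'E'
from a0 import *
env.servo_line([.5727,-.0248,.2952],v=.01);env.wait(.1);say('relax')
claw.gripper_open();say('open')
env.servo_line([.5727,-.0248,.41],v=.1)
env.move_to([.45,.25,.42],[np.pi,0,2.777]);env.wait(.2);say('away')
b=cap('side','side4.png');t=cap('top','top4.png')
A=cv2.resize(b['color'][130:240,170:270],None,fx=4,fy=4,interpolation=cv2.INTER_CUBIC)
B=cv2.resize(t['color'][110:220,200:300],None,fx=4,fy=4,interpolation=cv2.INTER_CUBIC)
cv2.imwrite('pics/crop5.png',np.hstack([A,B])[:,:,::-1])
for n in('side4.png','top4.png'):
    d=dict(np.load(f'pics/{n}.npz'));V,U=np.mgrid[120:240,170:300];uv=np.c_[U.ravel(),V.ravel()];P=depthpt(d,uv)
    k=(np.hypot(P[:,0]-.5727,P[:,1]+.025)<.02)&(P[:,2]>.1)&(P[:,2]<.18)
    print(n,k.sum(),'ztop',np.sort(P[k,2])[-15:].mean()); h=k&(P[:,2]>P[k,2].max()-.008); print(P[h].mean(0))
E
```

```text
relax 16.3 [ 0.5726 -0.0248  0.2951] [-2.2 -1.3  7.2] [-0.16  0.45 -0.03] 0.0206
open 16.94 [ 0.5727 -0.0248  0.2952] [-0.1 -0.4  0.4] [-0.04 -0.04 -0.  ] 0.0856
away 19.6 [0.4507 0.2491 0.4199] [ 0.8  0.5 -0.4] [-0.06  0.   -0.03] 0.0855
side4.png 0 ztop nan<stdin>:13: RuntimeWarning: Mean of empty slice.
  ret = ret.dtype.type(ret / rcount)
Traceback (most recent call last):
ValueError: zero-size array to reduction operation maximum which has no identity
```

View pics/crop5.png

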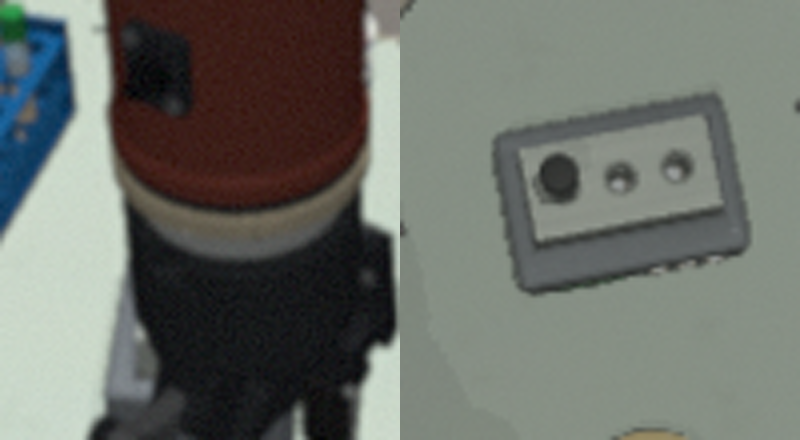

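The arm blocks the side view. The top view shows the probe head over well A at crop (558,177), standing free. I'll move the arm out of the way and check the ring height from both views.

```bash
python3 - <<'E'
from a0 import *
env.set_joints([1.08,.22,1.526,0,1.395,-.126]);env.wait(.2);say('away')
b=cap('side','side5.png');t=cap('top','top5.png')
cv2.imwrite('pics/crop6.png',cv2.resize(b['color'][150:250,180:270],None,fx=6,fy=6,interpolation=cv2.INTER_CUBIC)[:,:,::-1])
for n in('side5.png','top5.png'):
    d=dict(np.load(f'pics/{n}.npz'));V,U=np.mgrid[120:240,170:300];uv=np.c_[U.ravel(),V.ravel()];P=depthpt(d,uv)
    k=(np.hypot(P[:,0]-.5727,P[:,1]+.025)<.02)&(P[:,2]>.145)&(P[:,2]<.2)
    print(n,k.sum(),'ztop',np.median(P[k],0), P[k,2].max())
E
```

```text
away 21.4 [0.2241 0.5834 0.4054] [-0.9  0.4  0.4] [ 0.    0.   -0.04] 0.0855
side5.png 85 ztop [ 0.5721738  -0.02185541  0.15268715] 0.1559754895451546
top5.png 79 ztop [ 0.57257082 -0.02496652  0.15195678] 0.1551061304347755
```

View pics/crop6.png

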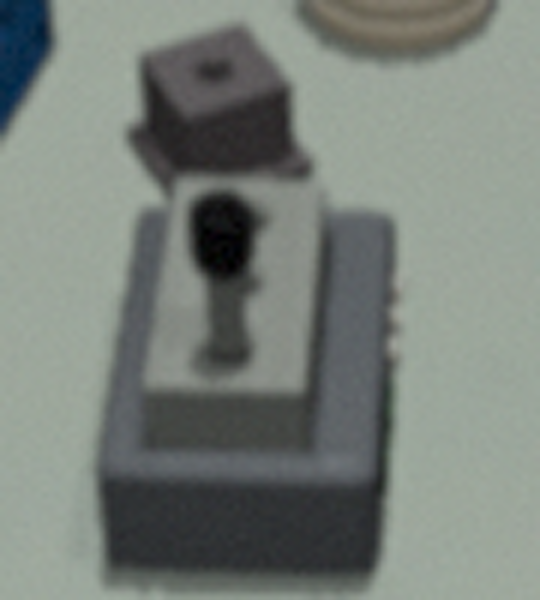

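The ring sits at the well mouth (crop (225,355)). The head top measures 152–153 mm against the expected 153 mm, and the probe is upright. I'm handing in.

```bash
python3 -c "
from station import env
print(env.job_done())"
```

```text
the job is handed in; nothing more can be done
None
```

The probe is standing fully home and released in well A, the clear one: it bottomed firmly at the full 62 mm depth under about 21 N, with the ring level with the block's top face, and I handed the job in at about 21 s; I picked A first from depth readings into the wells, so B and C were not probed.

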